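# Weigh two gilt staff knobs and fit the weighted one

## Robot

A 6-joint arm with a two-finger parallel gripper is mounted at the origin on the work surface. World frame = base frame: x ahead of the robot, y to its left, z up, the work surface at z = 0. Lengths are in m, angles in rad, forces in N, time in s.
With the tool pointing down it reaches from about 0.275 to 0.975 m from the base axis. Payload 8.4 kg.
Tool frame: the origin (TCP) lies at the very end of the fingers, on their centre line; the grasp point (between the pads) lies 19 mm behind it; z points along the fingers, y is the line along which they close (so a half turn about z gives the same grasp; the last joint's range is limited). The gripper opens to 92 mm and grips with 3 to 60 N. Pads are 20 mm wide; open, the fingers measure 128 mm over their backs; the gripper's body (75 mm by 189 mm) begins 69 mm behind the grasp point.
Start: joints at [1.231, 0.353, 1.633, -0, 1.155, -0.002], TCP at [0.207, 0.59, 0.215] pointing down, gripper open.
Joint ranges: [-2.63, 2.63], [-0.92, 2.1], [0.06, 2.66], [-1.3, 4.44], [0, 2.69], [-3.02, 3.02]. Speed limits (rad/s): [2.22, 2.22, 2.79, 3.14, 3.14, 3.14].

## Interface

Orientations are given as a rotation vector (axis times angle).
In Python, from bench import env, viewer gives the robot as it stands.
- The arm moves only by the tool move_arm, never from a script. Its argument "moves" is a list that holds one entry, the list of rows, each a list of 7 numbers: the shift along the tool's x, y, z in m, then the turn, a rotation vector about the tool's x, y, z in rad, then the opening, from 0 (shut) to 1 (fully open). In form: [[[dx, dy, dz, wx, wy, wz, hand], ...]]. A call has exactly 10 rows; each row is the pose to reach, as a shift and turn from the pose commanded when the call began, along the tool's axes at that moment; what a row does not reach only later rows make up. A row lasts 1/10 s, in which the tool goes at most 50 mm and 8.59 degrees, less where a joint would pass 70% of its speed; a pose out of reach is approached as far as the arm can. A call with a gripper value outside its range is refused whole. The fingers move at their own pace and stop on an object; "grip_force" is the grip in N (left out, the last holds). Time passes only in rows, so rows that repeat a pose let the fingers close, or fill a call up. It gives the time, the measured TCP pose, the force, the opening and the grip force at its end, in the units of the state.
- env.read_state(): the state, without advancing time (a new reading comes with each control period).
- viewer.capture(name): name is "scene" or "side" or "wrist"; returns the picture (420x560x3 uint8, red, green, blue); there is no depth.
- viewer.camera_params(name): a dict with "intrinsics" (3x3 intrinsics, pixels), "extrinsics" (4x4, takes a point from camera to world coordinates); the wrist camera has in their place "tool_from_camera" (4x4, takes a point from camera to tool coordinates, whose origin is the TCP and whose axes are the flange's). Camera axes: x right, y up, looking along -z (the intrinsics and any distortion apply to the point x, -y, -z); pixel columns grow to the right and rows downward; lengths in m; the calibration is good to about 2 mm. The wrist camera is an equidistant fisheye: a pixel r from the principal point sees the ray r / f radians off the axis. A picture is of the moment at which its call begins: read the wrist's pose just before it. camera_params takes no time and is no camera call.
- env.job_done(): hands the job in; it is judged then, once.
The state is a dict: "time": time; "joint_positions": joint angles; "qd": joint speeds; "joint_torque": joint torques, N m; "eef_pos": TCP position; "tool_rot": TCP orientation; "force": force on the tool from outside, world axes, zero at the start; "torque": the same for the moment, N m; "gripper_width": opening from 0.0 (shut) to 1.0 (fully open); "grip_force": force on a finger pad.
Only numpy, scipy, OpenCV 4.12 (cv2) and the standard library are available. Lean on these libraries where they do the work, as an engineer would, in place of code of your own. Each camera call takes 0.05 s, during which the arm holds its last target. There are 200 camera calls.

## Task

Two gilt knobs for the stage staff look alike, but only one has the weight cast inside: stand one on each pan of the balance, upright and gently, let go of both and let the beam tip and settle. Then take the knob on the side that drops and press it straight down over the spring tabs on the staff end in the vice until the tabs snap and it is fully home on the brass shoulder, firmly but without forcing it, and let go; leave the lighter knob standing on its pan and don't disturb the other things on the bench.

Things in the scene. Friction and masses are not known exactly. Their poses are not given: they have to be found in the camera images.
- knob_a: one of two look-alike gilt staff knobs, upright, 78 mm tall; origin at the centre of its underside, z up its axis. Foot collar 34 mm across up to 35 mm, then a drum 44 mm across up to 63 mm (red band at 49 to 54), then a domed top. In the underside a blind bore, 20 mm across at its 5 mm lip, 26 mm inside, 35 mm deep. About 80 g hollow, 170 to 230 g weighted; which is which changes from run to run
- knob_b: the other gilt staff knob, same shape and size as knob_a
- tray: low wooden tray, 300 x 150 mm, floor 4 mm thick, walls 20 mm high, fixed; origin under its centre, x along its length. The two knobs and a spool of thread stand in it about 85 mm apart along x, in any order
- balance: green two-pan balance, base 125 x 290 mm, fixed; origin under its centre, y along the beam (left pan at +y). Pans stay level, weigh the same wherever on them the load stands. Delicate: never load the balance with more than 15 N in all. Empty it swings back level in seconds; a knob, or the two knobs' difference, tips it to its stop, damped, in about a second
- beam (a joint): tilt of the balance beam (rad): 0 level, positive when the left pan (+y of the balance) is down, stops at -0.1 and +0.1; each pan then stands 10.5 mm below or above its level height
- pan_left_top (a point): centre of the upper face of the left pan (steel, 120 mm inside, rim 5 mm high), 105 mm along +y of the balance, 129 mm above the bench when level
- pan_right_top (a point): centre of the upper face of the right pan, 105 mm along -y of the balance, otherwise the same
- vice: blue bench vice, 170 x 110 mm, screw along x, jaws 113 mm high, fixed, gripping the red top section of the staff upright; origin on the bench, straight below the staff's axis. The staff ends in a brass shoulder ("shoulder"), 37 mm across, on which a knob fully home rests; its height is not measured: somewhere from 126 to 166 mm up, another each run. Never load staff and vice beyond 35 N, all contacts added
- tab0 (a joint): how far the first of three sprung tabs on the staff's spigot is pressed in (m, 0 free, negative inward). The steel spigot, 15 mm across, tapered at its tip, rises 32 mm from the shoulder. The tabs spread to 24 mm across, widest 8 to 16 mm above the shoulder, tapering inward up to 27 mm
- tab1 (a joint): the same for the second tab. A knob set on the spigot rests on the tabs about 18 mm above its seat. Pushing it down presses the tabs in and takes about 5 to 12 N; in the last 3 mm they snap out behind the knob's inner lip and it stops hard on the shoulder
- tab2 (a joint): the same for the third tab; all three are free again once the knob is home
- spool_blue: a spool of blue thread (40 mm wide, 44 tall) standing in the tray; to be left alone
- spool_white: a spool of white thread (40 mm wide, 44 tall); to be left alone
- wax_jar: a small amber jar with a brass lid (52 mm wide, 45 tall); to be left alone
- mallet: a hammer lying on the bench; to be left alone
- spray_bottle: a clear spray bottle with a green head (80 mm wide, 178 tall); to be left alone
- glue: a white glue bottle with a red cap (52 mm wide, 120 tall); to be left alone
Things that resemble listed ones, but are neither listed nor needed, are in the scene too. Leave any blue look-alike of the knob_b alone. What is shaped like the knob_a but pink is not meant.

How it is judged:
On the way:
1. both knobs stand on opposite pans, let go, and the beam has tipped to one side and come to rest ((((horizontal distance between knob_a and pan_left_top below 0.055 m and z of knob_a in the frame of pan_left_top between -0.004 and 0.004 m and angle between knob_a's own z axis and vertical below 0.12 rad and contact force between knob_a and balance above 0.3 N) and (horizontal distance between knob_b and pan_right_top below 0.055 m and z of knob_b in the frame of pan_right_top between -0.004 and 0.004 m and angle between knob_b's own z axis and vertical below 0.12 rad and contact force between knob_b and balance above 0.3 N)) or ((horizontal distance between knob_a and pan_right_top below 0.055 m and z of knob_a in the frame of pan_right_top between -0.004 and 0.004 m and angle between knob_a's own z axis and vertical below 0.12 rad and contact force between knob_a and balance above 0.3 N) and (horizontal distance between knob_b and pan_left_top below 0.055 m and z of knob_b in the frame of pan_left_top between -0.004 and 0.004 m and angle between knob_b's own z axis and vertical below 0.12 rad and contact force between knob_b and balance above 0.3 N))) and (value of joint beam above 0.06 rad or value of joint beam below -0.06 rad) and linear speed of each of knob_a, knob_b below 0.01 m/s and velocity of joint beam between -0.03 and 0.03 rad/s and contact force between each of knob_a, knob_b and the fingers below 0.05 N), for 0.4 s.
At the end, for the whole second after the job is handed in: the heavier knob is home on the staff: resting on the shoulder, centred within 4 mm, upright within 0.08 rad, all three tabs sprung out again (to within 0.8 mm) behind its lip; the lighter knob stands upright on a pan of the balance; both released, everything at rest ((((horizontal distance between knob_a and vice below 0.004 m and z of knob_a in the frame of vice between 0.12 and 0.17 m and angle between knob_a's own z axis and vertical below 0.08 rad and contact force between knob_a and shoulder above 0.3 N and value of joint each of tab0, tab1, tab2 above -0.0008 m) and ((horizontal distance between knob_b and pan_left_top below 0.055 m and z of knob_b in the frame of pan_left_top between -0.004 and 0.004 m and angle between knob_b's own z axis and vertical below 0.12 rad and contact force between knob_b and balance above 0.3 N) or (horizontal distance between knob_b and pan_right_top below 0.055 m and z of knob_b in the frame of pan_right_top between -0.004 and 0.004 m and angle between knob_b's own z axis and vertical below 0.12 rad and contact force between knob_b and balance above 0.3 N)) and contact force between knob_b and balance below 1.15 N) or ((horizontal distance between knob_b and vice below 0.004 m and z of knob_b in the frame of vice between 0.12 and 0.17 m and angle between knob_b's own z axis and vertical below 0.08 rad and contact force between knob_b and shoulder above 0.3 N and value of joint each of tab0, tab1, tab2 above -0.0008 m) and ((horizontal distance between knob_a and pan_left_top below 0.055 m and z of knob_a in the frame of pan_left_top between -0.004 and 0.004 m and angle between knob_a's own z axis and vertical below 0.12 rad and contact force between knob_a and balance above 0.3 N) or (horizontal distance between knob_a and pan_right_top below 0.055 m and z of knob_a in the frame of pan_right_top between -0.004 and 0.004 m and angle between knob_a's own z axis and vertical below 0.12 rad and contact force between knob_a and balance above 0.3 N)) and contact force between knob_a and balance below 1.15 N)) and linear speed of each of knob_a, knob_b below 0.01 m/s and velocity of joint beam between -0.03 and 0.03 rad/s and contact force between each of knob_a, knob_b and the fingers below 0.05 N); the robot touches nothing.
It fails at once if the balance is loaded with more than 15 N (contact force between balance and anything else above 15 N).
It fails at once if the staff end or vice is loaded with more than 35 N in all (contact force between vice and anything else above 35 N).
It fails at once if a bystander is pushed more than 30 mm or knocked over (distance of any of spool_blue, spool_white, wax_jar, mallet, spray_bottle, glue from where it was at the start of the episode above 0.03 m or angle between any of spool_blue, spool_white, wax_jar, spray_bottle, glue's own z axis and vertical above 0.5 rad).
It also fails if it takes over 72 s, if anything falls off the work surface, if the arm or the gripper's body presses on something with over 40 N, if the wrist force passes 120 N, or if a joint passes its speed limit or range.

## Working session

There is one attempt and no reset: what is moved stays moved. The work goes in short steps, Python scripts to look and compute and a tool call to move; the robot and the scene stay as the last step left them, time stands still between calls to the robot, and variables do not carry over. Pictures are saved under pics/ and viewed, at most 10 in all, crops included, and the job is handed in when it is done.

Besides the shell and the picture viewer there is one more tool, called after "Request:" as name(argument=value, ...), one argument or row to a line, values as JSON. move_arm: Moves the arm, as the interface text tells. Its arguments: {"type":"object","properties":{"moves":{"type":"array"},"grip_force":{"type":"number"}},"required":["moves"]}

```bash
ls; mkdir -p pics; cat > h.py <<'E'
import numpy as np, cv2
from scipy.spatial.transform import Rotation as R
from bench import env, viewer
def snap(n,f=None):
    s=env.read_state(); im=np.asarray(viewer.capture(n)).copy()
    if f: cv2.imwrite('pics/'+f,im[:,:,::-1])
    return s,im
def cam(n,s=None):
    p=viewer.camera_params(n); K=np.array(p['intrinsics'])
    if n=='wrist':
        T=np.eye(4);T[:3,:3]=R.from_rotvec(s['tool_rot']).as_matrix();T[:3,3]=s['eef_pos']
        E=T@np.array(p['tool_from_camera'])
    else: E=np.array(p['extrinsics'])
    return K,E,p
def ray(n,u,v,s=None):
    K,E,p=cam(n,s); x=(u-K[0,2])/K[0,0]; y=(v-K[1,2])/K[1,1]
    if n=='wrist':
        r=np.hypot(x,y); k=np.sin(r)/r if r>1e-9 else 1.
        d=np.array([x*k,-y*k,-np.cos(r)])
    else: d=np.array([x,-y,-1.])
    d=E[:3,:3]@d; return E[:3,3],d/np.linalg.norm(d)
def onz(n,u,v,z,s=None):
    o,d=ray(n,u,v,s); return o+d*(z-o[2])/d[2]
def tri(rs):
    A=np.zeros((3,3));b=np.zeros(3)
    for o,d in rs:
        M=np.eye(3)-np.outer(d,d);A+=M;b+=M@o
    x=np.linalg.solve(A,b); return x,[np.linalg.norm((np.eye(3)-np.outer(d,d))@(x-o)) for o,d in rs]
def proj(n,P,s=None):
    K,E,p=cam(n,s); q=np.linalg.inv(E)@np.r_[P,1]; x,y,z=q[0],-q[1],-q[2]
    if n=='wrist':
        r=np.hypot(x,y);t=np.arctan2(r,z);x,y=x/r*t,y/r*t
    else: x,y=x/z,y/z
    return K[0,0]*x+K[0,2],K[1,1]*y+K[1,2]
E
python3 - <<'E'
from h import *
for n in ['scene','side','wrist']:
    s,im=snap(n,n+'0.png'); p=viewer.camera_params(n); print(n,{k:np.round(np.array(v),3).tolist() if not isinstance(v,str) else v for k,v in p.items()})
print({k:np.round(v,3).tolist() for k,v in s.items()})
a=cv2.imread('pics/scene0.png');
E
```

```text
pics
scene {'intrinsics': [[424.288, 0.0, 274.22], [0.0, 424.288, 211.593], [0.0, 0.0, 1.0]], 'extrinsics': [[0.757, -0.453, 0.47, 1.141], [0.653, 0.548, -0.524, -0.562], [-0.02, 0.703, 0.71, 0.98], [0.0, 0.0, 0.0, 1.0]]}
side {'intrinsics': [[448.971, 0.0, 289.638], [0.0, 448.971, 212.695], [0.0, 0.0, 1.0]], 'extrinsics': [[-0.997, 0.041, -0.063, 0.503], [-0.073, -0.729, 0.68, 0.821], [-0.018, 0.683, 0.73, 0.915], [0.0, 0.0, 0.0, 1.0]]}
wrist {'intrinsics': [[325.192, 0.0, 279.818], [0.0, 325.192, 210.497], [0.0, 0.0, 1.0]], 'tool_from_camera': [[-0.0, 0.955, 0.297, 0.083], [1.0, 0.0, 0.0, -0.0], [0.0, 0.297, -0.955, -0.171], [0.0, 0.0, 0.0, 1.0]]}
{'time': 0.1, 'joint_positions': [1.231, 0.354, 1.634, -0.0, 1.155, -0.002], 'qd': [0.0, -0.002, -0.001, 0.001, 0.001, 0.001], 'joint_torque': [0.0, -59.49, -33.493, 0.07, 0.018, -0.0], 'eef_pos': [0.207, 0.589, 0.214], 'tool_rot': [-0.528, -3.097, 0.002], 'force': [-0.778, 0.414, -0.291], 'torque': [0.011, 0.024, 0.053], 'grip_force': 0.0, 'gripper_width': 1.001}
```

View pics/scene0.png

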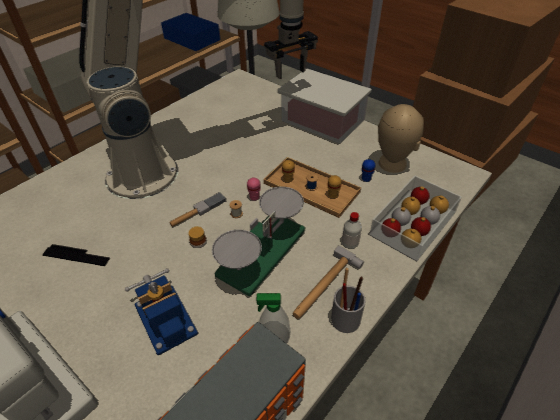

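View pics/side0.png

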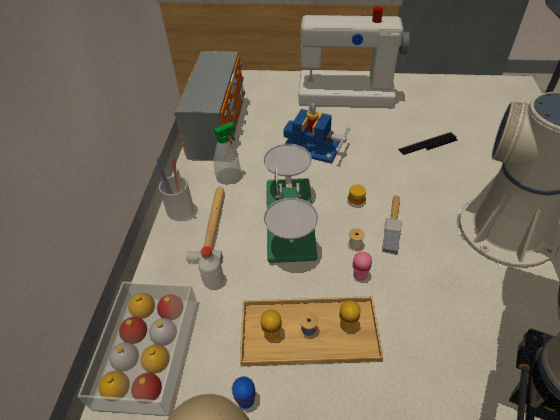

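View pics/wrist0.png

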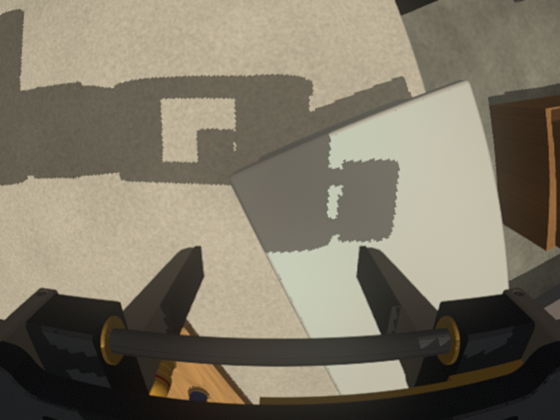

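The scene view shows the tray with gilt knobs at (288,165) and (334,182) and the blue spool between them. The pans are at (281,205) and (237,249), and the vice is at (160,310). In the side view the knobs are at (270,320) and (349,312), the pans at (288,160) and (291,218), and the staff end at (313,110).

```bash
python3 - <<'E'
from h import *
def crop(f,x,y,w,h,k):
    return cv2.resize(cv2.imread('pics/'+f)[y:y+h,x:x+w],None,fx=k,fy=k,interpolation=cv2.INTER_CUBIC)
a=crop('scene0.png',120,255,100,75,4);b=crop('side0.png',265,90,100,75,4)
c=crop('scene0.png',200,150,200,150,2);d=crop('side0.png',220,140,200,150,2)
cv2.imwrite('pics/c1.png',np.vstack([np.hstack([a,b]),np.hstack([c,d])]))
W={}
for n in ['scene','side']:
    im=cv2.imread('pics/'+n+'0.png');hsv=cv2.cvtColor(im,cv2.COLOR_BGR2HSV)
    m=cv2.inRange(hsv,(14,150,60),(30,255,255))
    k,l,st,ce=cv2.connectedComponentsWithStats(m)
    print(n,[(st[i].tolist(),ce[i].round(1).tolist()) for i in range(1,k) if st[i,4]>25])
    m=cv2.inRange(hsv,(50,100,20),(85,255,255))
    k,l,st,ce=cv2.connectedComponentsWithStats(m)
    print(' green',[(st[i].tolist(),ce[i].round(1).tolist()) for i in range(1,k) if st[i,4]>60])
E
```

```text
scene [([451, 0, 11, 7, 30], [456.4, 3.3]), ([472, 0, 9, 13, 40], [475.4, 5.2]), ([540, 0, 16, 12, 55], [548.3, 6.0]), ([530, 10, 10, 11, 26], [535.0, 16.2]), ([519, 75, 14, 11, 38], [525.7, 80.0]), ([503, 91, 12, 11, 41], [509.8, 96.1]), ([276, 159, 20, 24, 234], [287.5, 169.6]), ([325, 176, 20, 24, 226], [334.0, 185.8]), ([401, 197, 19, 17, 218], [410.8, 204.4]), ([431, 196, 18, 17, 216], [439.4, 203.3]), ([189, 227, 15, 14, 167], [196.1, 233.3]), ([403, 229, 18, 14, 153], [412.6, 234.4]), ([146, 286, 18, 15, 137], [154.9, 293.8])]
 green [([215, 219, 89, 77, 2244], [262.3, 257.4]), ([257, 293, 24, 19, 372], [268.7, 300.9])]
side [([161, 3, 213, 69, 5000], [245.6, 30.4]), ([381, 6, 17, 10, 87], [389.1, 10.5]), ([322, 48, 50, 23, 606], [346.3, 59.2]), ([224, 82, 8, 20, 44], [227.8, 91.2]), ([307, 111, 12, 9, 74], [312.0, 115.4]), ([348, 185, 18, 20, 272], [356.9, 194.1]), ([129, 293, 25, 25, 494], [141.2, 305.1]), ([339, 298, 34, 37, 624], [350.3, 314.3]), ([244, 301, 29, 8, 67], [258.4, 303.1]), ([260, 308, 24, 35, 577], [271.5, 324.9]), ([142, 344, 27, 29, 591], [154.6, 358.4]), ([345, 358, 29, 4, 70], [359.4, 359.8]), ([519, 364, 10, 6, 26], [523.7, 365.3]), ([99, 371, 26, 26, 550], [111.9, 384.4]), ([139, 378, 7, 6, 30], [141.7, 380.5])]
 green [([214, 122, 21, 21, 282], [224.1, 132.1]), ([278, 179, 33, 24, 395], [296.9, 189.5]), ([267, 181, 12, 25, 167], [271.0, 192.2]), ([268, 230, 49, 32, 1141], [291.5, 248.7])]
```

View pics/c1.png

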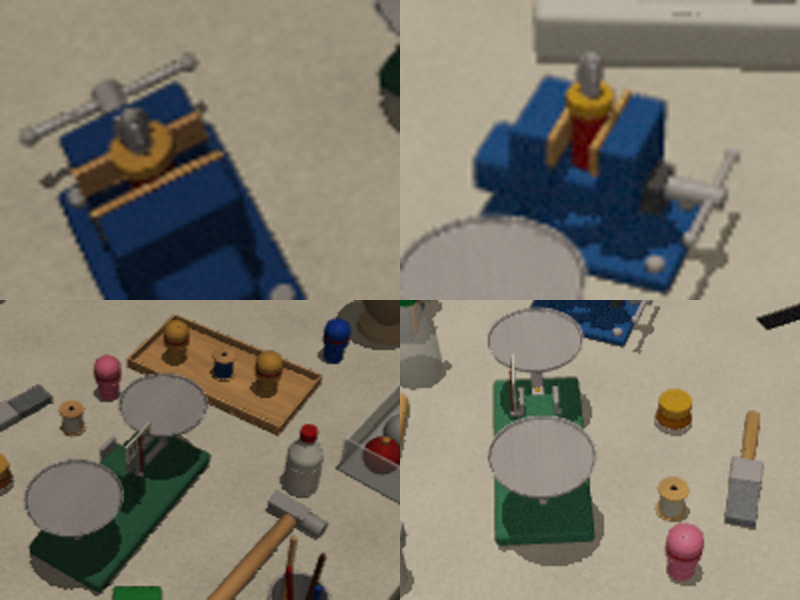

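The crop shows the spigot tip at scene (153,283) and side (312.5,104). The shoulder's top centre is at scene (155,290.5) and side (312.5,114), and the pan centres are clear in both views.

```bash
python3 - <<'E'
from h import *
P={'tip':((153,283.3),(312.5,104.5)),'shoulder':((155.2,290.5),(312.5,114)),'panL':((282,203),(290.5,218.5)),'panR':((237,248.5),(287.5,160)),
'kfar(x+)':((334.3,184.5),(271.5,322)),'knear':((288,168),(349.8,312.5)),'spool':((311.5,183),(309,326)),'pink':((254,188),(362,264)),
'glue_cap':((354,217),(206,253)),'spray_top':((269,299),(224,132))}
for k,(a,b) in P.items():
    x,e=tri([ray('scene',*a),ray('side',*b)]); print(k,x.round(4),np.round(e,4))
s=env.read_state(); print(R.from_rotvec(s['tool_rot']).as_matrix().round(3))
# pan ellipse fits
for n in ['scene','side']:
    im=cv2.imread('pics/'+n+'0.png');hsv=cv2.cvtColor(im,cv2.COLOR_BGR2HSV)
    for z,q in zip((.13,.13),(P['panL'],P['panR'])):
        u,v=q[n=='side']; print(n,onz(n,u,v,.130).round(3))
    # green base outline on bench z~0: 
    m=cv2.inRange(hsv,(50,100,20),(85,255,255))
E
```

```text
tip [ 0.5336 -0.3195  0.1622] [0.0009 0.0009]
shoulder [ 0.532  -0.3193  0.13  ] [0.0003 0.0003]
panL [0.569  0.1071 0.1271] [0.0013 0.0013]
panR [ 0.5915 -0.1007  0.1313] [0.0007 0.0007]
kfar(x+) [0.5947 0.3411 0.0523] [0.0018 0.0018]
knear [0.4265 0.3085 0.0547] [0.0009 0.0009]
spool [0.5136 0.3283 0.0219] [0.001 0.001]
pink [0.3952 0.1687 0.0431] [0.0021 0.0021]
glue_cap [0.7533 0.2074 0.1098] [0.0003 0.0003]
spray_top [ 0.7718 -0.1763  0.1615] [0.001 0.001]
[[-0.943  0.331 -0.   ]
 [ 0.331  0.943 -0.001]
 [-0.    -0.001 -1.   ]]
scene [0.572 0.105 0.13 ]
scene [ 0.591 -0.1    0.13 ]
side [0.568 0.109 0.13 ]
side [ 0.591 -0.103  0.13 ]
```

Request:
move_arm(
  moves=[
    [[-0.3,-0.192,0.055,0,0,-0.338,1],[-0.3,-0.192,0.055,0,0,-0.338,1],[-0.3,-0.192,0.055,0,0,-0.338,1],[-0.3,-0.192,0.055,0,0,-0.338,1],[-0.3,-0.192,0.055,0,0,-0.338,1],[-0.3,-0.192,0.055,0,0,-0.338,1],[-0.3,-0.192,0.055,0,0,-0.338,1],[-0.3,-0.192,0.055,0,0,-0.338,1],[-0.3,-0.192,0.055,0,0,-0.338,1],[-0.3,-0.192,0.055,0,0,-0.338,1]],
  ],
  grip_force=25,
)

```text
time: 1.15
eef_pos: [0.4262, 0.3098, 0.1597]
tool_rot: [-0.001, -3.141, -0.001]
force: [-0.7, 1.0, -0.6]
gripper_width: 1.0
grip_force: 0.0
```

```bash
python3 - <<'E'
from h import *
s,im=snap('wrist','w1.png')
print(s['time'],s['eef_pos'],s['force'],R.from_rotvec(s['tool_rot']).as_matrix().round(3).tolist(),np.linalg.norm(s['qd']))
hsv=cv2.cvtColor(im,cv2.COLOR_RGB2HSV)
m=cv2.inRange(hsv,(10,140,50),(32,255,255))
m[335:]=0
k,l,st,ce=cv2.connectedComponentsWithStats(m)
print([(st[i].tolist(),ce[i].round(1).tolist()) for i in range(1,k) if st[i,4]>150])
for P in [(.4265,.3085,.082),(.5947,.3411,.082),(.4265,.3085,.053)]: print(np.round(proj('wrist',P,s),1))
E
```

```text
1.15 [0.42620167 0.30978162 0.15968416] [-0.66161537  1.03018922 -0.64491675] [[-1.0, 0.0, -0.0], [0.0, 1.0, 0.0], [0.0, 0.0, -1.0]] 0.02532108655116258
[([0, 93, 18, 13, 224], [8.1, 98.9]), ([231, 154, 136, 181, 18201], [298.8, 253.9]), ([48, 169, 27, 34, 678], [61.0, 185.2]), ([101, 316, 24, 19, 256], [111.7, 324.7]), ([436, 316, 23, 19, 246], [448.0, 324.6])]
[279.1 218. ]
[310.4 369.6]
[279.1 207.7]
```

View pics/w1.png

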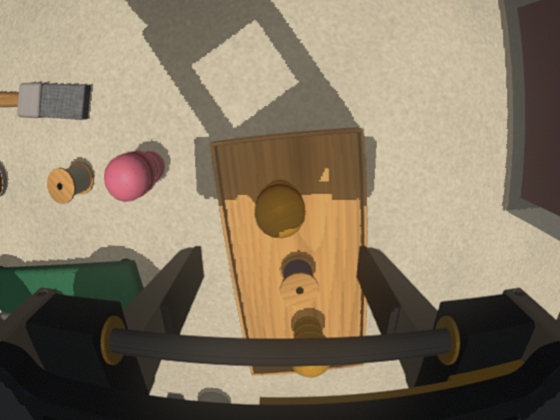

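The wrist view shows the near knob as a circle centred at (280,210), almost exactly where predicted and directly under the tool. I'll descend and grip.

Request:
move_arm(
  moves=[
    [[0.0005,0,0.04,0,0,0,1],[0.0005,0,0.08,0,0,0,1],[0.0005,0,0.11,0,0,0,1],[0.0005,0,0.125,0,0,0,1],[0.0005,0,0.125,0,0,0,1],[0.0005,0,0.125,0,0,0,0.3],[0.0005,0,0.125,0,0,0,0.3],[0.0005,0,0.125,0,0,0,0.3],[0.0005,0,0.125,0,0,0,0.3],[0.0005,0,0.125,0,0,0,0.3]],
  ],
  grip_force=25,
)

```text
time: 2.2
eef_pos: [0.4263, 0.3093, 0.0351]
tool_rot: [-0.0, 3.141, 0.001]
force: [-0.2, 0.0, -0.1]
gripper_width: 0.59
grip_force: 0.0
```

Request:
move_arm(
  moves=[
    [[0,0,0,0,0,0,0.3],[0,0,0,0,0,0,0.3],[0,0,0,0,0,0,0.3],[0,0,-0.02,0,0,0,0.3],[0,0,-0.06,0,0,0,0.3],[0,0,-0.11,0,0,0,0.3],[0,0,-0.16,0,0,0,0.3],[0,0,-0.19,0,0,0,0.3],[-0.03,-0.03,-0.19,0,0,0,0.3],[-0.06,-0.07,-0.19,0,0,0,0.3]],
  ],
)

```text
time: 3.2
eef_pos: [0.487, 0.2399, 0.2261]
tool_rot: [-0.005, 3.139, 0.003]
force: [0.9, -0.1, -1.1]
gripper_width: 0.472
grip_force: 25.0
```

Request:
move_arm(
  moves=[
    [[-0.04,-0.06,0,0,0,0,0.3],[-0.08,-0.11,0,0,0,0,0.3],[-0.084,-0.119,0,0,0,0,0.3],[-0.084,-0.119,0,0,0,0,0.3],[-0.084,-0.119,0,0,0,0,0.3],[-0.084,-0.119,0,0,0,0,0.3],[-0.084,-0.119,0.01,0,0,0,0.3],[-0.084,-0.119,0.02,0,0,0,0.3],[-0.084,-0.119,0.03,0,0,0,0.3],[-0.084,-0.119,0.03,0,0,0,0.3]],
  ],
)

```text
time: 4.2
eef_pos: [0.5686, 0.1204, 0.1925]
tool_rot: [0.002, -3.138, 0.001]
force: [-0.6, -0.7, 0.0]
gripper_width: 0.473
grip_force: 25.0
```

```bash
python3 - <<'E'
from h import *
s,im=snap('wrist','w2.png'); s2,im2=snap('side','s2.png')
print(s['time'],s['eef_pos'],s['force'],s['gripper_width'],s['grip_force'])
print(proj('wrist',(.569,.105,.13),s))
cv2.imwrite('pics/c2.png',cv2.cvtColor(np.hstack([im[150:420,130:430],cv2.resize(im2[120:255,215:365],(300,270),interpolation=cv2.INTER_CUBIC)]),cv2.COLOR_RGB2BGR))
E
```

```text
4.2 [0.56861819 0.1203673  0.19245125] [-0.60943045 -0.7374775   0.01427819] 0.47322367558811634 24.99981538625434
(np.float64(260.6595617074711), np.float64(224.7001579371073))
```

View pics/c2.png

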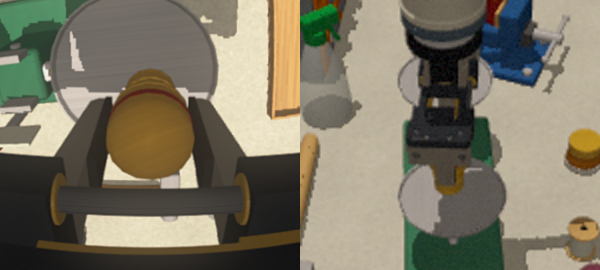

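The knob is held upright over the left pan, inside the rim. I'll lower it gently.

Request:
move_arm(
  moves=[
    [[0,0,0.01,0,0,0,0.3],[0,0,0.02,0,0,0,0.3],[0,0,0.027,0,0,0,0.3],[0,0,0.03,0,0,0,0.3],[0,0,0.033,0,0,0,0.3],[0,0,0.035,0,0,0,0.3],[0,0,0.037,0,0,0,0.3],[0,0,0.039,0,0,0,0.3],[0,0,0.04,0,0,0,0.3],[0,0,0.04,0,0,0,0.3]],
  ],
)

```text
time: 5.3
eef_pos: [0.5701, 0.1202, 0.1545]
tool_rot: [0.0, -3.142, -0.0]
force: [0.1, 0.0, 0.4]
gripper_width: 0.474
grip_force: 25.0
```

Request:
move_arm(
  moves=[
    [[0,0,0.001,0,0,0,0.3],[0,0,0.002,0,0,0,0.3],[0,0,0.003,0,0,0,0.3],[0,0,0.003,0,0,0,0.3],[0,0,0.003,0,0,0,0.55],[0,0,0.003,0,0,0,0.65],[0,0,0.003,0,0,0,0.7],[0,0,0.003,0,0,0,0.7],[0,0,0.003,0,0,0,0.7],[0,0,0.003,0,0,0,0.7]],
  ],
)

```text
time: 6.3
eef_pos: [0.5701, 0.1201, 0.1516]
tool_rot: [0.0, -3.142, 0.0]
force: [-0.1, 0.7, 0.2]
gripper_width: 0.698
grip_force: 0.0
```

Request:
move_arm(
  moves=[
    [[0,0,-0.01,0,0,0,0.7],[0,0,-0.03,0,0,0,0.7],[0,0,-0.06,0,0,0,0.7],[0,0,-0.085,0,0,0,0.7],[-0.01,0.05,-0.085,0,0,0,1],[-0.02,0.1,-0.085,0,0,0,1],[-0.024,0.15,-0.085,0,0,0,1],[-0.024,0.2,-0.05,0,0,0,1],[-0.024,0.221,-0.01,0,0,0,1],[-0.024,0.221,-0.01,0,0,0,1]],
  ],
)

```text
time: 7.3
eef_pos: [0.5912, 0.3431, 0.1572]
tool_rot: [0.005, -3.136, 0.004]
force: [-0.5, -0.4, 0.5]
gripper_width: 1.004
grip_force: 0.0
```

```bash
python3 - <<'E'
from h import *
s,im=snap('wrist','w3.png'); s2,im2=snap('side','s3.png')
print(s['time'],s['eef_pos'],s['force'],s['gripper_width'])
for z in (.053,.06,.067): print(np.round(proj('wrist',(.5947,.3411,z),s),1))
cv2.imwrite('pics/c3.png',cv2.cvtColor(np.hstack([im[130:330,180:380],cv2.resize(im2[130:230,240:340],(400,400),interpolation=cv2.INTER_CUBIC)[:200],cv2.resize(im2[130:230,240:340],(400,400),interpolation=cv2.INTER_CUBIC)[200:]]),cv2.COLOR_RGB2BGR)[:, :])
E
```

```text
7.3 [0.59122026 0.34310275 0.15719036] [-0.4593     -0.41108255  0.45722273] 1.0038259857676053
[278.6 212.5]
[278.6 214.9]
[278.5 217.4]
```

View pics/c3.png

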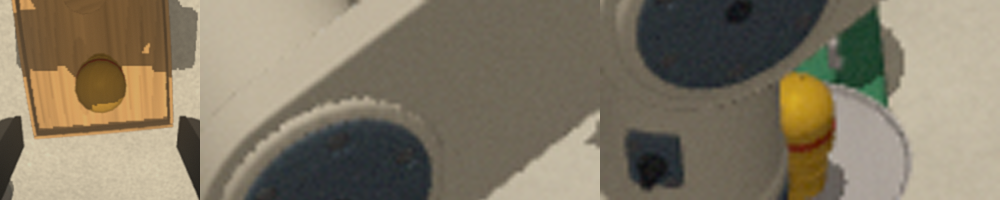

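The second knob is at (281,214), about 2 mm to +y of the prediction, and the first stands upright on the left pan. I'll grip the second.

Request:
move_arm(
  moves=[
    [[0,0.002,0.04,0,0,0,1],[0,0.002,0.08,0,0,0,1],[0,0.002,0.11,0,0,0,1],[0,0.002,0.126,0,0,0,1],[0,0.002,0.126,0,0,0,0.3],[0,0.002,0.126,0,0,0,0.3],[0,0.002,0.126,0,0,0,0.3],[0,0.002,0.126,0,0,0,0.3],[0,0.002,0.126,0,0,0,0.3],[0,0.002,0.126,0,0,0,0.3]],
  ],
)

```text
time: 8.4
eef_pos: [0.5943, 0.3433, 0.0362]
tool_rot: [-0.0, 3.141, 0.001]
force: [-0.2, 0.3, 0.6]
gripper_width: 0.499
grip_force: 0.0
```

Request:
move_arm(
  moves=[
    [[0,0,0,0,0,0,0.3],[0,0,0,0,0,0,0.3],[0,0,-0.02,0,0,0,0.3],[0,0,-0.06,0,0,0,0.3],[0,0,-0.11,0,0,0,0.3],[0,0,-0.16,0,0,0,0.3],[0,0,-0.2,0,0,0,0.3],[0,0,-0.24,0,0,0,0.3],[0,-0.02,-0.25,0,0,0,0.3],[0,-0.06,-0.25,0,0,0,0.3]],
  ],
)

```text
time: 9.4
eef_pos: [0.5945, 0.2842, 0.2869]
tool_rot: [-0.005, 3.139, 0.003]
force: [1.2, -0.9, -1.7]
gripper_width: 0.469
grip_force: 25.0
```

Request:
move_arm(
  moves=[
    [[0,-0.05,0,0,0,0,0.3],[0,-0.1,0,0,0,0,0.3],[0,-0.15,0,0,0,0,0.3],[0,-0.2,0,0,0,0,0.3],[0.002,-0.25,0,0,0,0,0.3],[0.002,-0.3,0,0,0,0,0.3],[0.002,-0.35,0,0,0,0,0.3],[0.002,-0.385,0,0,0,0,0.3],[0.002,-0.395,0,0,0,0,0.3],[0.002,-0.395,0,0,0,0,0.3]],
  ],
)

```text
time: 10.4
eef_pos: [0.591, -0.1135, 0.2841]
tool_rot: [-0.004, -3.139, -0.001]
force: [-0.4, 0.8, -2.4]
gripper_width: 0.47
grip_force: 25.0
```

Request:
move_arm(
  moves=[
    [[0,0,0.02,0,0,0,0.3],[0,0,0.04,0,0,0,0.3],[0,0,0.06,0,0,0,0.3],[0,0,0.075,0,0,0,0.3],[0,0,0.085,0,0,0,0.3],[0,0,0.09,0,0,0,0.3],[0,0,0.09,0,0,0,0.3],[0,0,0.09,0,0,0,0.3],[0,0,0.09,0,0,0,0.3],[0,0,0.09,0,0,0,0.3]],
  ],
)

```text
time: 11.4
eef_pos: [0.5925, -0.112, 0.1963]
tool_rot: [-0.0, 3.14, -0.0]
force: [0.8, -0.7, -2.7]
gripper_width: 0.47
grip_force: 25.0
```

```bash
python3 - <<'E'
from h import *
s,im=snap('wrist','w4.png'); s2,im2=snap('side','s4.png')
print(s['time'],s['eef_pos'],s['force'],s['gripper_width'])
s3,im3=snap('scene','sc4.png')
cv2.imwrite('pics/c4.png',cv2.cvtColor(np.hstack([im[100:350,130:430],cv2.resize(im3[145:270,200:325],(250,250),interpolation=cv2.INTER_CUBIC),cv2.resize(im2[120:245,230:330],(200,250),interpolation=cv2.INTER_CUBIC)]),cv2.COLOR_RGB2BGR))
E
```

```text
11.4 [ 0.59251713 -0.11197028  0.19627135] [ 0.75383675 -0.67376555 -2.69125401] 0.4702069386062059
```

View pics/c4.png

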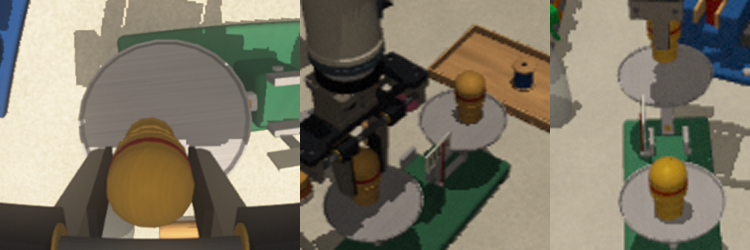

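The first knob stands upright on the low left pan and the second is held upright over the right pan. Its force of -2.7 N suggests it is the heavy one. I'll lower it slowly.

Request:
move_arm(
  moves=[
    [[0,0,0.008,0,0,0,0.3],[0,0,0.015,0,0,0,0.3],[0,0,0.019,0,0,0,0.3],[0,0,0.022,0,0,0,0.3],[0,0,0.024,0,0,0,0.3],[0,0,0.026,0,0,0,0.3],[0,0,0.027,0,0,0,0.3],[0,0,0.028,0,0,0,0.3],[0,0,0.029,0,0,0,0.3],[0,0,0.03,0,0,0,0.3]],
  ],
)

```text
time: 12.55
eef_pos: [0.5923, -0.1119, 0.1657]
tool_rot: [-0.0, 3.141, -0.0]
force: [-0.2, -0.3, -1.2]
gripper_width: 0.476
grip_force: 25.0
```

Request:
move_arm(
  moves=[
    [[0,0,0.002,0,0,0,0.3],[0,0,0.004,0,0,0,0.3],[0,0,0.005,0,0,0,0.3],[0,0,0.006,0,0,0,0.3],[0,0,0.007,0,0,0,0.3],[0,0,0.008,0,0,0,0.3],[0,0,0.009,0,0,0,0.3],[0,0,0.01,0,0,0,0.3],[0,0,0.01,0,0,0,0.3],[0,0,0.01,0,0,0,0.3]],
  ],
)

```text
time: 13.55
eef_pos: [0.5921, -0.1118, 0.1555]
tool_rot: [0.0, -3.141, -0.0]
force: [0.0, 1.0, -1.3]
gripper_width: 0.478
grip_force: 25.0
```

Request:
move_arm(
  moves=[
    [[0,0,0.001,0,0,0,0.3],[0,0,0.002,0,0,0,0.3],[0,0,0.003,0,0,0,0.3],[0,0,0.003,0,0,0,0.3],[0,0,0.003,0,0,0,0.52],[0,0,0.003,0,0,0,0.6],[0,0,0.003,0,0,0,0.75],[0,0,0.003,0,0,0,0.75],[0,0,0.003,0,0,0,0.75],[0,0,0.003,0,0,0,0.75]],
  ],
)

```text
time: 14.55
eef_pos: [0.5922, -0.1119, 0.1526]
tool_rot: [-0.0, 3.142, -0.0]
force: [-0.2, 0.6, 0.3]
gripper_width: 0.748
grip_force: 0.0
```

Request:
move_arm(
  moves=[
    [[0,0,0,0,0,0,0.75],[0,0,0,0,0,0,0.75],[0,0,0,0,0,0,0.75],[0,0,0,0,0,0,0.75],[0,0,0,0,0,0,0.75],[0,0,0,0,0,0,0.75],[0,0,0,0,0,0,0.75],[0,0,0,0,0,0,0.75],[0,0,0,0,0,0,0.75],[0,0,0,0,0,0,0.75]],
  ],
)

```text
time: 15.55
eef_pos: [0.5921, -0.1119, 0.1526]
tool_rot: [0.0, -3.142, -0.0]
force: [0.3, 0.0, 0.3]
gripper_width: 0.749
grip_force: 0.0
```

```bash
python3 - <<'E'
from h import *
s,im=snap('wrist','w5.png'); s2,im2=snap('side','s5.png')
print(s['time'],s['eef_pos'],s['force'],s['gripper_width'])
s3,im3=snap('scene','sc5.png')
cv2.imwrite('pics/c5.png',cv2.cvtColor(np.hstack([im[100:350,130:430],cv2.resize(im3[145:270,200:325],(250,250),interpolation=cv2.INTER_CUBIC),cv2.resize(im2[120:245,230:330],(200,250),interpolation=cv2.INTER_CUBIC)]),cv2.COLOR_RGB2BGR))
E
```

```text
15.55 [ 0.59212692 -0.1118598   0.15258829] [0.30066658 0.00290421 0.33361964] 0.748630248387296
```

View pics/c5.png

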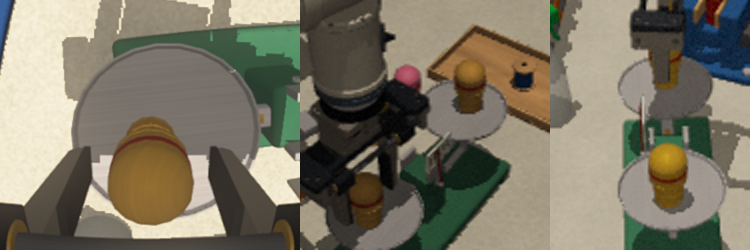

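The left pan has risen (its knob moved from row 72 up to 60 in the scene crop), and the right pan with the second knob is down. I'll regrip that one, lift it, and look at the spigot from the side.

Request:
move_arm(
  moves=[
    [[0,0,0,0,0,0,0.3],[0,0,0,0,0,0,0.3],[0,0,0,0,0,0,0.3],[0,0,0,0,0,0,0.3],[0,0,0,0,0,0,0.3],[0,0,0,0,0,0,0.3],[0,0,-0.01,0,0,0,0.3],[0,0,-0.03,0,0,0,0.3],[0,0,-0.07,0,0,0,0.3],[0,0,-0.11,0,0,0,0.3]],
  ],
  grip_force=30,
)

```text
time: 16.7
eef_pos: [0.5914, -0.1117, 0.2636]
tool_rot: [0.0, -3.14, -0.001]
force: [0.2, 0.5, -1.9]
gripper_width: 0.47
grip_force: 30.0
```

Request:
move_arm(
  moves=[
    [[0.02,-0.04,-0.02,0,0,0,0.3],[0.04,-0.08,-0.02,0,0,0,0.3],[0.06,-0.12,-0.02,0,0,0,0.3],[0.06,-0.128,-0.02,0,0,0,0.3],[0.06,-0.128,-0.02,0,0,0,0.3],[0.06,-0.128,-0.02,0,0,0,0.3],[0.06,-0.128,-0.02,0,0,0,0.3],[0.06,-0.128,-0.02,0,0,0,0.3],[0.06,-0.128,-0.02,0,0,0,0.3],[0.06,-0.128,-0.02,0,0,0,0.3]],
  ],
)

```text
time: 17.7
eef_pos: [0.5324, -0.2393, 0.2825]
tool_rot: [0.002, -3.141, -0.0]
force: [0.4, 0.4, -2.0]
gripper_width: 0.471
grip_force: 30.0
```

```bash
python3 - <<'E'
from h import *
s,im=snap('wrist','w6.png')
print(s['time'],s['eef_pos'],s['force'],s['gripper_width'],s['tool_rot'])
for P in [(.5336,-.3195,.162),(.532,-.3193,.130)]: print(np.round(proj('wrist',P,s),1))
u,v=[int(q) for q in proj('wrist',(.533,-.3195,.146),s)]; print(u,v)
x0,y0=max(u-50,0),max(v-50,0); print(x0,y0)
c=cv2.resize(im[y0:y0+100,x0:x0+100],(400,400),interpolation=cv2.INTER_CUBIC)
cv2.imwrite('pics/c6.png',cv2.cvtColor(np.hstack([c,im[0:400,200:400]]),cv2.COLOR_RGB2BGR))
E
```

```text
17.7 [ 0.53235738 -0.23933302  0.28250621] [ 0.3532901   0.37868164 -2.00905435] 0.47063338585218994 [ 1.61022646e-03 -3.14141333e+00 -1.61284926e-04]
[196.5 204.4]
[204.  194.4]
200 199
150 149
```

View pics/c6.png

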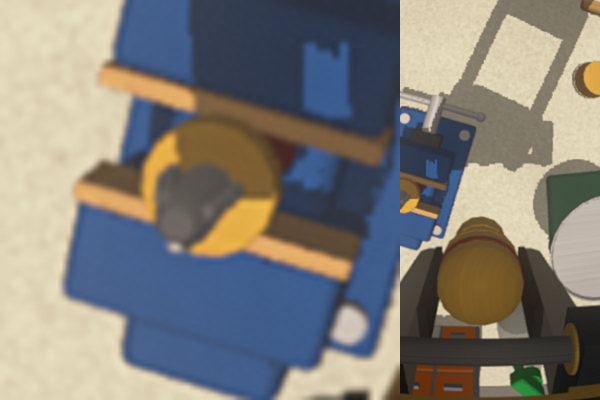

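The shoulder disc centre is at wrist pixel (202.5,196) and the spigot tip near (195.5,203). The held knob is upright, centred on column 280, with its foot edge at row 218.

```bash
python3 - <<'E'
from h import *
from types import SimpleNamespace
s={'eef_pos':np.array([0.53235738,-0.23933302,0.28250621]),'tool_rot':np.array([1.61e-3,-3.14141,-1.6e-4])}
for nm,a,b,w in [('sh',(155.2,290.5),(312.5,114),(202.5,195.75)),('tip',(153,283.3),(312.5,104.5),(195.5,202.75))]:
    rs=[ray('scene',*a),ray('side',*b),ray('wrist',*w,s)]
    for q in (rs,[rs[0],rs[2]],[rs[1],rs[2]]):
        x,e=tri(q); print(nm,x.round(4),np.round(e,4))
    for z in ((.128,.131) if nm=='sh' else (.160,.163)): print(z,onz('wrist',*w,z,s).round(4))
# knob tilt/offset in grip: rim rows of foot and drum
E0=np.eye(4);E0[:3,:3]=R.from_rotvec(s['tool_rot']).as_matrix();E0[:3,3]=s['eef_pos']
def pt(p): return np.round(proj('wrist',(E0@np.r_[p,1])[:3],s),1)
im=cv2.imread('pics/w6.png');hsv=cv2.cvtColor(im,cv2.COLOR_BGR2HSV)
m=cv2.inRange(hsv,(8,110,30),(32,255,255));m[:,:235]=0;m[:,326:]=0;m[330:]=0
k,l,st,ce=cv2.connectedComponentsWithStats(m);i=1+np.argmax(st[1:,4]);print(st[i],ce[i])
for r in (220,225,230,245,260,275,290,305,320):
    c=np.where(l[r]==i)[0]; print(r,c.min(),c.max(),(c.min()+c.max())/2)
for zb in (.030,.032):
  for x in (-.001,0,.001): print(zb,x,'foot',pt((x+.017,0,zb)),'drumtop back',[float(pt((x-.022*np.cos(t),.022*np.sin(t),zb-.063))[1]) for t in (0,)], 'dome silh',pt((x,.022,zb-.063)))
E
```

```text
sh [ 0.5325 -0.32    0.1304] [0.0006 0.0009 0.0011]
sh [ 0.533  -0.3202  0.1321] [0.0002 0.0002]
sh [ 0.533  -0.3211  0.1289] [0.0008 0.0008]
0.128 [ 0.534  -0.3215  0.128 ]
0.131 [ 0.5332 -0.3207  0.131 ]
tip [ 0.533  -0.32    0.1618] [0.0014 0.0007 0.001 ]
tip [ 0.5328 -0.3198  0.1606] [0.0011 0.0011]
tip [ 0.5324 -0.3205  0.1621] [0.0005 0.0005]
0.16 [ 0.5325 -0.3209  0.16  ]
0.163 [ 0.5317 -0.3201  0.163 ]
[ 237  217   87  108 6849] [279.87764637 275.13651628]
220 269 291 280.0
225 262 297 279.5
230 259 301 280.0
245 248 312 280.0
260 243 319 281.0
275 238 322 280.0
290 237 322 279.5
305 243 316 279.5
320 260 300 280.0
0.03 -0.001 foot [280.9 217.6] drumtop back [326.2] dome silh [325.7 290.5]
0.03 0 foot [280.9 216.2] drumtop back [324.7] dome silh [325.8 288.8]
0.03 0.001 foot [280.9 214.7] drumtop back [323.2] dome silh [326. 287.]
0.032 -0.001 foot [280.9 216.7] drumtop back [323.9] dome silh [325.2 288.4]
0.032 0 foot [280.9 215.2] drumtop back [322.4] dome silh [325.3 286.7]
0.032 0.001 foot [280.9 213.8] drumtop back [320.9] dome silh [325.5 285. ]
```

Request:
move_arm(
  moves=[
    [[0,-0.03,0,0,0,0,0.3],[0,-0.06,0,0,0,0,0.3],[0.0005,-0.0805,0,0,0,0,0.3],[0.0005,-0.0805,0.02,0,0,0,0.3],[0.0005,-0.0805,0.04,0,0,0,0.3],[0.0005,-0.0805,0.06,0,0,0,0.3],[0.0005,-0.0805,0.07,0,0,0,0.3],[0.0005,-0.0805,0.07,0,0,0,0.3],[0.0005,-0.0805,0.07,0,0,0,0.3],[0.0005,-0.0805,0.07,0,0,0,0.3]],
  ],
)

```text
time: 18.75
eef_pos: [0.5323, -0.3207, 0.2138]
tool_rot: [-0.0, 3.14, -0.001]
force: [1.2, 0.1, -2.1]
gripper_width: 0.474
grip_force: 30.0
```

Request:
move_arm(
  moves=[
    [[0,0,0.002,0,0,0,0.3],[0,0,0.005,0,0,0,0.3],[0,0,0.008,0,0,0,0.3],[0,0,0.011,0,0,0,0.3],[0,0,0.014,0,0,0,0.3],[0,0,0.016,0,0,0,0.3],[0,0,0.018,0,0,0,0.3],[0,0,0.019,0,0,0,0.3],[0,0,0.02,0,0,0,0.3],[0,0,0.02,0,0,0,0.3]],
  ],
)

```text
time: 19.75
eef_pos: [0.5316, -0.3203, 0.1925]
tool_rot: [0.0, -3.141, -0.0]
force: [-0.9, 0.1, -3.0]
gripper_width: 0.471
grip_force: 30.0
```

Request:
move_arm(
  moves=[
    [[0,0,0.001,0,0,0,0.3],[0,0,0.002,0,0,0,0.3],[0,0,0.003,0,0,0,0.3],[0,0,0.004,0,0,0,0.3],[0,0,0.005,0,0,0,0.3],[0,0,0.006,0,0,0,0.3],[0,0,0.007,0,0,0,0.3],[0,0,0.008,0,0,0,0.3],[0,0,0.008,0,0,0,0.3],[0,0,0.008,0,0,0,0.3]],
  ],
)

```text
time: 20.75
eef_pos: [0.5321, -0.3207, 0.185]
tool_rot: [-0.0, 3.141, -0.001]
force: [2.1, -2.0, 3.5]
gripper_width: 0.47
grip_force: 30.0
```

Request:
move_arm(
  moves=[
    [[-0.0005,-0.0005,0,0,0,0,0.3],[-0.001,-0.001,0,0,0,0,0.3],[-0.001,-0.001,0,0,0,0,0.3],[-0.001,-0.001,0.001,0,0,0,0.3],[-0.001,-0.001,0.001,0,0,0,0.3],[-0.001,-0.001,0.002,0,0,0,0.3],[-0.001,-0.001,0.002,0,0,0,0.3],[-0.001,-0.001,0.002,0,0,0,0.3],[-0.001,-0.001,0.002,0,0,0,0.3],[-0.001,-0.001,0.002,0,0,0,0.3]],
  ],
)

```text
time: 21.75
eef_pos: [0.5327, -0.3213, 0.1826]
tool_rot: [-0.0, 3.142, 0.0]
force: [2.0, 0.3, 5.3]
gripper_width: 0.469
grip_force: 30.0
```

```bash
python3 - <<'E'
from h import *
for i in range(2):
    s,_=snap('wrist' if i else 'side','s7_%d.png'%i); print(s['time'],s['eef_pos'].round(4),s['force'].round(2),s['torque'].round(3),s['tool_rot'].round(4))
E
```

```text
21.75 [ 0.5327 -0.3213  0.1826] [1.95 0.29 5.28] [ 0.2   -0.303  0.013] [-2.0000e-04  3.1415e+00  3.0000e-04]
21.8 [ 0.5327 -0.3213  0.1826] [1.49 1.26 3.99] [ 0.219 -0.27  -0.043] [-3.0000e-04  3.1415e+00  2.0000e-04]
```

Request:
move_arm(
  moves=[
    [[-0.0005,0.0003,0.001,0,0,0,0.3],[-0.0005,0.0003,0.002,0,0,0,0.3],[-0.0005,0.0003,0.003,0,0,0,0.3],[-0.0005,0.0003,0.004,0,0,0,0.3],[-0.0005,0.0003,0.005,0,0,0,0.3],[-0.0005,0.0003,0.005,0,0,0,0.3],[-0.0005,0.0003,0.005,0,0,0,0.3],[-0.0005,0.0003,0.005,0,0,0,0.3],[-0.0005,0.0003,0.005,0,0,0,0.3],[-0.0005,0.0003,0.005,0,0,0,0.3]],
  ],
)

```text
time: 22.85
eef_pos: [0.533, -0.3211, 0.1772]
tool_rot: [0.0, -3.141, -0.0]
force: [1.4, -1.8, -1.6]
gripper_width: 0.471
grip_force: 30.0
```

Request:
move_arm(
  moves=[
    [[0,0,0.001,0,0,0,0.3],[0,0,0.002,0,0,0,0.3],[0,0,0.003,0,0,0,0.3],[0,0,0.004,0,0,0,0.3],[0,0,0.004,0,0,0,0.3],[0,0,0.004,0,0,0,0.3],[0,0,0.004,0,0,0,0.3],[0,0,0.004,0,0,0,0.3],[0,0,0.004,0,0,0,0.3],[0,0,0.004,0,0,0,0.3]],
  ],
)

```text
time: 23.85
eef_pos: [0.5332, -0.3211, 0.1735]
tool_rot: [0.0, -3.142, -0.0]
force: [0.7, -2.2, 0.5]
gripper_width: 0.469
grip_force: 30.0
```

Request:
move_arm(
  moves=[
    [[0,-0.0005,0.001,0,0,0,0.3],[0,-0.0005,0.002,0,0,0,0.3],[0,-0.0005,0.003,0,0,0,0.3],[0,-0.0005,0.004,0,0,0,0.3],[0,-0.0005,0.004,0,0,0,0.3],[0,-0.0005,0.004,0,0,0,0.3],[0,-0.0005,0.004,0,0,0,0.3],[0,-0.0005,0.004,0,0,0,0.3],[0,-0.0005,0.004,0,0,0,0.3],[0,-0.0005,0.004,0,0,0,0.3]],
  ],
)

```text
time: 24.85
eef_pos: [0.5329, -0.3214, 0.1691]
tool_rot: [0.0, -3.141, -0.001]
force: [2.1, 1.0, -4.9]
gripper_width: 0.467
grip_force: 30.0
```

Request:
move_arm(
  moves=[
    [[0,0,0.0005,0,0,0,0.3],[0,0,0.001,0,0,0,0.3],[0,0,0.0015,0,0,0,0.3],[0,0,0.002,0,0,0,0.3],[0,0,0.002,0,0,0,0.3],[0,0,0.002,0,0,0,0.3],[0,0,0.002,0,0,0,0.3],[0,0,0.002,0,0,0,0.3],[0,0,0.002,0,0,0,0.3],[0,0,0.002,0,0,0,0.3]],
  ],
)

```text
time: 25.85
eef_pos: [0.5329, -0.3215, 0.1673]
tool_rot: [0.0, -3.141, -0.0]
force: [-1.8, 0.2, -5.4]
gripper_width: 0.468
grip_force: 30.0
```

```bash
python3 - <<'E'
from h import *
for i in range(4):
    s,_=snap('side','s8_%d.png'%i); print(s['time'],s['eef_pos'].round(4),s['force'].round(2),s['torque'].round(3))
E
```

```text
25.85 [ 0.5329 -0.3215  0.1673] [-1.78  0.15 -5.4 ] [ 0.098  0.191 -0.047]
25.9 [ 0.5329 -0.3215  0.1674] [-0.77  0.57 -6.67] [ 0.078  0.262 -0.009]
25.95 [ 0.5329 -0.3215  0.1674] [-1.46  0.43 -5.67] [0.078 0.255 0.049]
26.0 [ 0.5329 -0.3215  0.1674] [-0.39  0.59 -6.24] [0.056 0.294 0.01 ]
```

Request:
move_arm(
  moves=[
    [[0,0,0.0005,0,0,0,0.3],[0,0,0.001,0,0,0,0.3],[0,0,0.0015,0,0,0,0.3],[0,0,0.0015,0,0,0,0.3],[0,0,0.0015,0,0,0,0.3],[0,0,0.0015,0,0,0,0.3],[0,0,0.0015,0,0,0,0.3],[0,0,0.0015,0,0,0,0.3],[0,0,0.0015,0,0,0,0.3],[0,0,0.0015,0,0,0,0.3]],
  ],
)

```text
time: 27.05
eef_pos: [0.5332, -0.3216, 0.1661]
tool_rot: [-0.0, 3.142, -0.0]
force: [0.7, 0.8, -0.7]
gripper_width: 0.47
grip_force: 30.0
```

Request:
move_arm(
  moves=[
    [[0,0,0.0005,0,0,0,0.3],[0,0,0.001,0,0,0,0.3],[0,0,0.0015,0,0,0,0.3],[0,0,0.0015,0,0,0,0.3],[0,0,0.0015,0,0,0,0.3],[0,0,0.0015,0,0,0,0.3],[0,0,0.0015,0,0,0,0.3],[0,0,0.0015,0,0,0,0.3],[0,0,0.0015,0,0,0,0.3],[0,0,0.0015,0,0,0,0.3]],
  ],
)

```text
time: 28.05
eef_pos: [0.5334, -0.3216, 0.1655]
tool_rot: [-0.0, 3.141, -0.0]
force: [-2.1, 1.3, 5.8]
gripper_width: 0.468
grip_force: 30.0
```

Request:
move_arm(
  moves=[
    [[0,0,0.0005,0,0,0,0.3],[0,0,0.001,0,0,0,0.3],[0,0,0.001,0,0,0,0.3],[0,0,0.001,0,0,0,0.3],[0,0,0.001,0,0,0,0.3],[0,0,0.001,0,0,0,0.3],[0,0,0.001,0,0,0,0.3],[0,0,0.001,0,0,0,0.3],[0,0,0.001,0,0,0,0.3],[0,0,0.001,0,0,0,0.3]],
  ],
)

```text
time: 29.05
eef_pos: [0.5335, -0.3217, 0.1654]
tool_rot: [-0.0, 3.141, -0.001]
force: [-3.9, 3.4, 13.0]
gripper_width: 0.474
grip_force: 30.0
```

It stopped hard at 13 N with no further travel, about 19 mm below first tab contact, so it is on the shoulder. I'll relax and release.

Request:
move_arm(
  moves=[
    [[0.0004,0.0004,-0.001,0,0,0,0.3],[0.0005,0.0005,-0.002,0,0,0,0.3],[0.0005,0.0005,-0.002,0,0,0,0.3],[0.0005,0.0005,-0.002,0,0,0,0.52],[0.0005,0.0005,-0.002,0,0,0,0.6],[0.0005,0.0005,-0.002,0,0,0,0.7],[0.0005,0.0005,-0.002,0,0,0,0.8],[0.0005,0.0005,-0.002,0,0,0,0.9],[0.0005,0.0005,-0.002,0,0,0,0.9],[0.0005,0.0005,-0.002,0,0,0,0.9]],
  ],
)

```text
time: 30.05
eef_pos: [0.5327, -0.3211, 0.1656]
tool_rot: [-0.0, 3.142, 0.0]
force: [0.6, 0.5, -0.3]
gripper_width: 0.901
grip_force: 0.0
```

Request:
move_arm(
  moves=[
    [[0,0,-0.01,0,0,0,0.9],[0,0,-0.04,0,0,0,0.9],[0,0,-0.08,0,0,0,0.9],[0,0,-0.12,0,0,0,0.9],[0.02,0,-0.14,0,0,0,0.9],[0.06,0,-0.14,0,0,0,0.9],[0.1,0,-0.14,0,0,0,0.9],[0.1,0,-0.14,0,0,0,0.9],[0.1,0,-0.14,0,0,0,0.9],[0.1,0,-0.14,0,0,0,0.9]],
  ],
)

```text
time: 31.05
eef_pos: [0.4336, -0.3213, 0.3062]
tool_rot: [-0.0, 3.14, -0.001]
force: [-0.6, 0.4, 0.2]
gripper_width: 0.898
grip_force: 0.0
```

```bash
python3 - <<'E'
from h import *
D={}
for n in ('scene','side'):
    s,im=snap(n,n+'9.png'); hsv=cv2.cvtColor(im,cv2.COLOR_RGB2HSV); D[n]=im
    m=cv2.inRange(hsv,(14,140,50),(30,255,255))
    u,v=proj(n,(.533,-.3205,.18)); print(n,np.round((u,v),1),[np.round(proj(n,(.533,-.3205,z)),1).tolist() for z in (.130,.168,.208)])
    w=m.copy(); w[:]=0; x,y=int(u),int(v); w[y-35:y+35,x-20:x+20]=m[y-35:y+35,x-20:x+20]
    ys,xs=np.where(w); print('gold rows',ys.min(),ys.max(),'cols',xs.min(),xs.max())
    for r in range(ys.min(),ys.max()+1,3):
        c=xs[ys==r]; print(r,(c.min(),c.max(),im[r,int(c.mean())].tolist()) if len(c) else None)
    r_=im.astype(int); red=(r_[:,:,0]>70)&(r_[:,:,1]<50)&(r_[:,:,2]<50)
    q=np.argwhere(red[y-35:y+35,x-20:x+20])+[y-35,x-20]; print('red',q.mean(0),q.min(0),q.max(0),'band@.1815',np.round(proj(n,(.533,-.3205,.1815)),1))
print(s['time'],s['eef_pos'],s['force'])
E
```

```text
scene [150.4 278.8] [[155.2, 291.1], [151.6, 281.8], [147.6, 271.5]]
gold rows 267 308 cols 139 169
267 (np.int64(146), np.int64(153), [113, 82, 36])
270 (np.int64(141), np.int64(156), [148, 104, 43])
273 (np.int64(140), np.int64(157), [172, 128, 52])
276 (np.int64(139), np.int64(157), [167, 120, 50])
279 (np.int64(140), np.int64(157), [138, 98, 41])
282 (np.int64(142), np.int64(154), [103, 72, 29])
285 (np.int64(155), np.int64(169), [45, 46, 53])
288 (np.int64(145), np.int64(169), [61, 42, 18])
291 (np.int64(148), np.int64(166), [55, 39, 17])
294 (np.int64(147), np.int64(162), [65, 47, 21])
297 (np.int64(139), np.int64(167), [91, 64, 26])
300 (np.int64(140), np.int64(161), [71, 52, 31])
303 (np.int64(141), np.int64(155), [95, 70, 47])
306 (np.int64(146), np.int64(148), [148, 106, 65])
red [290.57142857 152.92857143] [277 141] [299 164] band@.1815 [150.3 278.4]
side [312.6  99.3] [[312.3, 113.7], [312.5, 102.8], [312.8, 90.9]]
gold rows 64 132 cols 292 331
64 (np.int64(292), np.int64(331), [106, 102, 91])
67 (np.int64(292), np.int64(331), [91, 87, 78])
70 (np.int64(292), np.int64(300
[... 213 characters left out ...]
])
100 (np.int64(308), np.int64(318), [102, 78, 20])
103 (np.int64(306), np.int64(319), [92, 64, 16])
106 (np.int64(308), np.int64(317), [100, 73, 20])
109 (np.int64(308), np.int64(317), [104, 77, 28])
112 (np.int64(308), np.int64(317), [102, 73, 24])
115 (np.int64(307), np.int64(321), [101, 72, 16])
118 (np.int64(307), np.int64(318), [101, 74, 27])
121 (np.int64(306), np.int64(317), [74, 0, 0])
124 (np.int64(303), np.int64(315), [75, 48, 22])
127 (np.int64(303), np.int64(313), [32, 33, 45])
130 (np.int64(302), np.int64(313), [17, 42, 66])
red [116.41176471 311.61176471] [ 99 306] [131 319] band@.1815 [312.6  98.8]
31.1 [ 0.4336637  -0.32127182  0.30588965] [0.24795226 0.31219127 0.07409972]
```

```bash
python3 - <<'E'
from h import *
for n in ('scene','side'):
    im=cv2.imread('pics/'+n+'9.png');hsv=cv2.cvtColor(im,cv2.COLOR_BGR2HSV)
    m=cv2.inRange(hsv,(14,140,50),(30,255,255)); m=cv2.morphologyEx(m,cv2.MORPH_CLOSE,np.ones((5,5)))
    k,l,st,ce=cv2.connectedComponentsWithStats(m)
    a,b=[np.array(proj(n,(.5695,.120,z))) for z in (.1185,.1965)]
    print(n,a.round(1),b.round(1),[(st[i].tolist(),ce[i].round(1).tolist()) for i in range(1,k) if st[i,4]>80 and np.linalg.norm(ce[i]-(a+b)/2)<40])
print(env.job_done())
E
```

```text
scene [284.6 202.6] [284.5 182.5] [([264, 158, 96, 59, 2822], [311.2, 186.9])]
side [289.5 225.2] [288.8 202.1] [([280, 198, 18, 32, 468], [288.8, 212.9])]
the job is handed in; nothing more can be done
None
```

The heavier knob, which tipped the right pan down, is pressed fully home on the staff shoulder and released. It stopped hard at about 13 N. The lighter knob stands upright on the left pan. I handed the job in at about 31 s; it returned no verdict.

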